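Guard up, then hold the dead-man handle at half travel

TASK

Take the metal guard plate out of its wooden rack and lean it against the crossbar of the test stand, on the robot's side: square to the bar and centred on it, lower edge on the desk, tipped back about 20 degrees from upright, and let go of it. Only then press the spring-loaded dead-man handle with the fingers to half of its travel (paddle level) and keep it there, never pushing it to the bottom; the program finishes while still holding the handle down, with the guard still leaning. Leave the tape roll, the terminal strip and the multimeter alone.

Things in the scene. Friction and masses are not known exactly. Their poses are not given: they have to be found in the camera images.
- guard: flat aluminium guard plate, loose, 0.2 kg, 10 mm thick (its x) x 140 wide (its y) x 160 tall (its z); same on both faces. Origin: centre of its lower edge. It starts upright in the slot of the rack, its lower 40 mm inside the slot, its top edge 172 mm above the desk
- rack: plywood rack fixed to the desk, 70 x 170 x 52 mm high, with one open-topped slot 14 mm wide (x) and 148 mm long (y), slot floor 12 mm above the desk. Origin: centre of the underside
- stand: test stand fixed to the desk: steel base plate 115 mm deep (x -50 to +65) x 200 wide x 6 high, with a black-and-grey contactor (about 82 mm high in all) mounted at x +18, and in front of it a level round crossbar, 12 mm thick, 176 mm long between two posts. Origin: on the desk, 18 mm in front of the contactor's middle; x points from the bar to the contactor, away from the robot, y runs along the bar
- bar (a point): middle of the crossbar, on its axis: x -50 mm, 90 mm above the desk in the stand's frame. Its axes are those of the stand
- station: dead-man station fixed to the desk: grey box 120 x 64 x 36 mm high with a steel paddle handle above it. Origin: centre of the underside. The paddle's hinge is at x +45 mm, 58 mm up, between two cheeks that reach 70 mm up; the paddle runs from it towards -x, its free end 102 mm from the hinge; it is 36 mm wide
- pad (a point): the place to press: middle of the rubber pad on the paddle's upper face, 80 mm from the hinge; moves with the paddle. About 78 mm above the desk when released, 66 mm at half travel, 54 mm when fully down
- handle (a joint): angle of the dead-man handle, rad: 0 released (paddle rises 0.15 rad towards its free end), 0.15 half travel (paddle level), 0.30 bottom. Pressing down increases it. The spring pushes up at the pad with about 3 N when released, 6 N at half travel and 9 N at the bottom, and returns the handle when let go
- tape: bystander: black tape roll, 63 mm across, 19 high, lying on the desk; origin under its centre
- strip: bystander: pale terminal strip 22 x 70 x 18 mm on the desk; origin under its centre
- meter: bystander: multimeter 152 x 76 x 45 mm lying on its back; origin under its centre

How it is judged:
By the outcome, as a careful person would: the job done as asked, in the order asked, and still so for the second after the job is handed in, while the arm keeps its last pose, push and grip.
It also fails if it takes over 45 s, if anything falls off the work surface, if the arm or the gripper's body presses on something with over 40 N, if the wrist force passes 120 N, or if a joint passes its speed limit or range.

ROBOT

A 7-joint arm with a two-finger parallel gripper is mounted at the origin on a cart in front of the work surface, level with it; the furniture and walls round the work are solid. World frame = base frame: x ahead of the robot, y to its left, z up, the work surface at z = 0. Lengths are in m, angles in rad, forces in N, time in s.
With the tool pointing down it reaches from about 0.425 to 0.925 m from the base axis. Payload 6.8 kg.
Tool frame: the origin (TCP) lies midway between the tips of the shut fingers; the grasp point (between the pads) lies bot.grip_point_offset behind it (bot.grip_point_offset is the distance from the TCP to the grasp point, in m); z points along the fingers, y is the line along which they close (so a half turn about z gives the same grasp; the last joint's range is limited). The gripper opens to 85 mm and grips with 20 to 120 N. Pads are 22 mm wide; open, the fingers measure 114 mm over their backs; the gripper's body (76 mm by 85 mm) begins 54 mm behind the grasp point. The pads swing forward as they close: fully open they stand 13 mm farther back than shut.
Start: joints at [-1.263, 0.477, 0.022, 1.555, -0.011, 1.109, -0.083], TCP at [0.273, 0.618, 0.199] pointing down, gripper open.
Joint ranges: [-2.96, 2.96], [-0.34, 2.1], [-1.41, 1.46], [0.24, 2.44], [-1.37, 4.51], [0.17, 1.92], [-2.96, 2.96]. Speed limits (rad/s): [2.39, 2.39, 3.14, 3.14, 3.14, 3.14, 3.14].

INTERFACE

Orientations are given as a unit quaternion [w, x, y, z].
In Python, from station import get_obs, cams, job, bot gives the robot as it stands.
- The arm moves only by the tool arm_command, never from a script. Its argument "rows" is a list that holds one entry, the list of rows, each a list of 5 numbers: the finger opening in mm, from 0 to 85.4, then the shift along the world's x, y, z in units of 60 mm (1.0 is 60 mm), then the turn about the world's z in units of 0.08 rad (1.0 is 0.08 rad). In form: [[[grip, x, y, z, turn], ...]]. A call has exactly 10 rows; each row shifts and turns the commanded pose from where the row before left it; what a row does not reach is not made up. A row lasts 1/8 s, in which the tool goes at most 62.5 mm and 10.7 degrees, less where a joint would pass 70% of its speed; a pose out of reach is approached as far as the arm can. A call with a number of a shift or a turn outside -1 to 1 is refused whole. A call with a gripper value outside its range is refused whole. The fingers move at their own pace and stop on an object; "newtons" is the grip in N (left out, the last holds). Time passes only in rows, so rows that do not move let the fingers close, or fill a call up. It gives the time, the measured TCP pose, the force, the opening and the grip force at its end, in the units of the state.
- get_obs(): the state, without advancing time (a new reading comes with each control period).
- cams.read_camera(name): name is "scene" or "side" or "wrist"; returns the picture (400x640x3 uint8, red, green, blue); there is no depth.
- cams.camera_params(name): a dict with "K" (3x3 intrinsics, pixels), "extrinsics" (4x4, takes a point from camera to world coordinates). Camera axes: x right, y down, z forward; pixel columns grow to the right and rows downward; lengths in m; the calibration is good to about 2 mm. A picture is of the moment at which its call begins: read the wrist's pose just before it. camera_params takes no time and is no camera call; for the wrist camera it gives the pose at the moment of the call.
- job.hand_in(): hands the job in; it is judged then, once.
The state is a dict: "t": time; "q": joint angles; "joint_vel": joint speeds; "joint_torque": joint torques, N m; "eef_pos": TCP position; "tool_rot": TCP orientation; "contact_force": force on the tool from outside, world axes, zero at the start; "torque": the same for the moment, N m; "gripper_width": opening from 0.0 (shut) to 1.0 (fully open); "grasp_force": force on a finger pad.
Only numpy, scipy, OpenCV 4.12 (cv2) and the standard library are available. Lean on these libraries where they do the work, as an engineer would, in place of code of your own. Each camera call takes 0.05 s, during which the arm holds its last target. There are 200 camera calls.

## Working session

There is one attempt and no reset: what is moved stays moved. The work goes in short steps, Python scripts to look and compute and a tool call to move; the robot and the scene stay as the last step left them, time stands still between calls to the robot, and variables do not carry over. Pictures are saved under pics/ and viewed, at most 10 in all, crops included, and the job is handed in when it is done.

Besides the shell and the picture viewer there is one more tool, called as name(argument=value, ...) on one line, values as JSON. arm_command: Moves the arm, as the interface text tells. Its arguments: {"type":"object","properties":{"rows":{"type":"array"},"newtons":{"type":"number"}},"required":["rows"]}

```bash
ls; mkdir -p pics
python3 - <<'E'
from station import get_obs,cams,job,bot
import cv2,numpy as np
o=get_obs();print({k:np.round(v,3) for k,v in o.items()},bot.grip_point_offset)
for n in("scene","side","wrist"):
    p=cams.camera_params(n);print(n,np.round(p["K"],1).tolist(),np.round(p["extrinsics"],4).tolist())
    im=cams.read_camera(n);cv2.imwrite(f"pics/{n}0.png",im[:,:,::-1])
E
```

```text
pics
{'t': np.float64(0.0), 'q': array([-1.263,  0.478,  0.022,  1.556, -0.012,  1.109, -0.083]), 'joint_vel': array([ 0.   ,  0.   ,  0.001, -0.   ,  0.   , -0.   ,  0.   ]), 'joint_torque': array([ 0.0000e+00, -5.9646e+01,  1.6090e+00, -2.8120e+01,  1.3000e-02,
        9.0000e-03,  0.0000e+00]), 'eef_pos': array([0.272, 0.617, 0.198]), 'tool_rot': array([-0.   ,  0.206,  0.978, -0.001]), 'contact_force': array([ 0.289, -0.707, -0.628]), 'torque': array([-0.014,  0.005,  0.06 ]), 'grasp_force': np.float64(0.0), 'gripper_width': np.float64(1.001)} 0.0187
scene [[385.9, 0.0, 315.8], [0.0, 385.9, 196.3], [0.0, 0.0, 1.0]] [[0.8682, -0.315, 0.3834, 0.1085], [-0.4961, -0.5675, 0.6571, -0.6785], [0.0106, -0.7607, -0.649, 0.7699], [0.0, 0.0, 0.0, 1.0]]
side [[401.5, 0.0, 328.2], [0.0, 401.5, 195.9], [0.0, 0.0, 1.0]] [[-0.9998, -0.0143, -0.0156, 0.5342], [0.0024, 0.6548, -0.7558, 0.7943], [0.021, -0.7557, -0.6546, 0.7399], [0.0, 0.0, 0.0, 1.0]]
wrist [[314.9, 0.0, 322.9], [0.0, 314.9, 199.1], [0.0, 0.0, 1.0]] [[0.4032, 0.8702, 0.2832, 0.1996], [0.9151, -0.383, -0.126, 0.649], [-0.0012, 0.31, -0.9508, 0.3726], [0.0, 0.0, 0.0, 1.0]]
```

View pics/scene0.png

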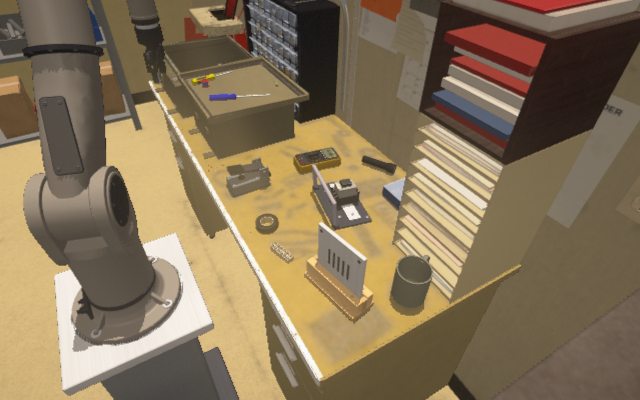

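View pics/side0.png

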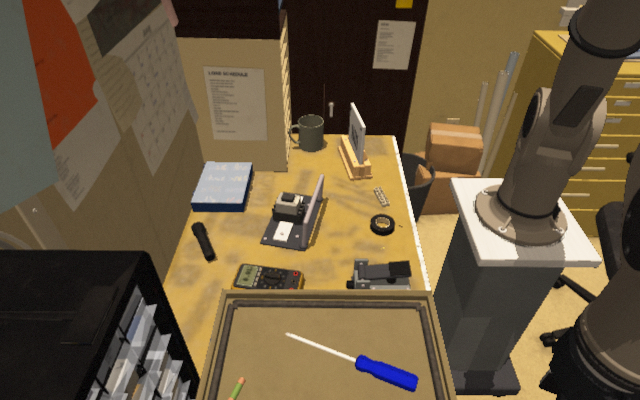

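The scene view shows the guard in its rack (~343,265), the stand (~340,200), the station (~248,178), the tape (266,222) and the strip (282,252). In the side view the same things are at (355,140), (295,210), (380,275), (382,224) and (381,196). I'll enlarge the key areas.

Run:
```python
import cv2,numpy as np
a=cv2.imread("pics/scene0.png");b=cv2.imread("pics/side0.png")
c=lambda im,x,y,w,h,s:cv2.resize(im[y:y+h,x:x+w],None,fx=s,fy=s,interpolation=cv2.INTER_CUBIC)
cv2.imwrite("pics/c1.png",np.vstack([np.hstack([c(a,300,220,80,100,4),c(a,300,160,80,75,4)[:,:].copy() if 0 else c(a,295,150,80,100,4)]),np.hstack([c(a,215,150,80,50,4),np.zeros((200,320,3),np.uint8)])]))
cv2.imwrite("pics/c2.png",np.vstack([np.hstack([c(b,330,95,80,90,4),c(b,255,165,80,90,4)]),np.hstack([c(b,340,250,80,45,4),np.zeros((180,320,3),np.uint8)])]))
```

```text
(no output)
```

View pics/c1.png

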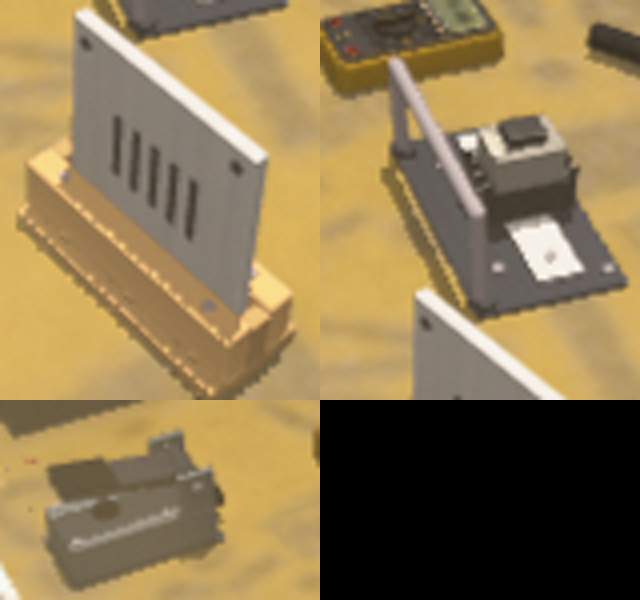

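View pics/c2.png

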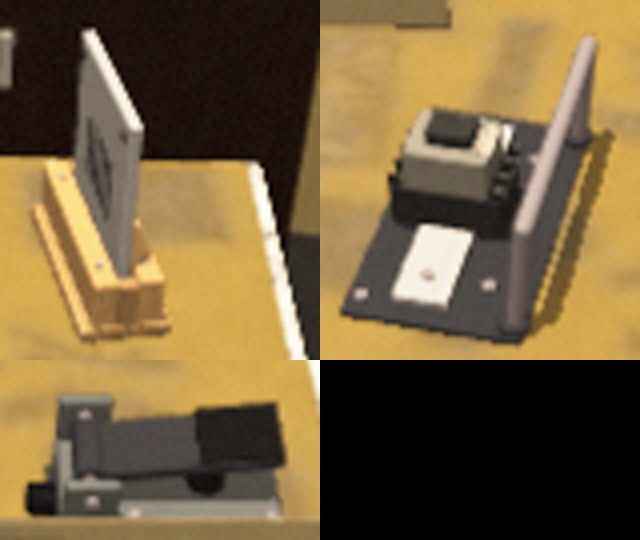

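c1 and c2 show clear corners: the guard's top corners, the bar ends and the paddle's end. I'll cast rays for these.

```bash
cat > h.py <<'E'
from station import get_obs,cams,job,bot
import cv2,numpy as np
def onz(n,uv,z,p=None):
    p=p or cams.camera_params(n);E=np.array(p["extrinsics"]);d=E[:3,:3]@np.linalg.inv(p["K"])@[uv[0],uv[1],1];o=E[:3,3]
    return o+d*(z-o[2])/d[2]
def tri(l):
    A=np.zeros((3,3));b=np.zeros(3)
    for n,uv,*pp in l:
        p=pp[0] if pp else cams.camera_params(n);E=np.array(p["extrinsics"]);d=E[:3,:3]@np.linalg.inv(p["K"])@[uv[0],uv[1],1];d/=np.linalg.norm(d)
        M=np.eye(3)-np.outer(d,d);A+=M;b+=M@E[:3,3]
    return np.linalg.solve(A,b)
def st():
    o=get_obs();q=o["tool_rot"];from scipy.spatial.transform import Rotation as R
    r=R.from_quat(np.r_[q[1:],q[0]]).as_matrix()
    print("t",round(float(o["t"]),3),"tcp",np.round(o["eef_pos"],4),"y-axis",np.round(r[:,1],3),"z",np.round(r[:,2],3),"F",np.round(o["contact_force"],1),"w",round(float(o["gripper_width"]),3),"gf",round(float(o["grasp_force"]),1),"q",np.round(o["q"],2))
def snap(n,f):
    p=cams.camera_params(n);im=cams.read_camera(n);cv2.imwrite(f,im[:,:,::-1]);return p,im
E
python3 - <<'E'
from h import *
np.set_printoptions(precision=4,suppress=True)
print("guard",onz("scene",(320.5,222.9),.172),onz("scene",(364.6,260.5),.172))
print("side",onz("side",(352.3,103),.172),onz("side",(364,127.5),.172))
print("bar",onz("scene",(313.8,165.5),.094),onz("scene",(334.5,203.2),.094))
print("side",onz("side",(322.5,175.5),.094),onz("side",(305.8,221.3),.094))
print("pad end",onz("side",(409.5,261.3),.081),onz("side",(411.2,277),.081),onz("scene",(227.5,167.5),.081))
print("rack scene base L,R",onz("scene",(305,272.5),0.006),onz("scene",(352,319),0.006))
print("side cheeks", onz("side",(354.5,265),.07),onz("side",(369,265),.07),onz("side",(354,281),.07))
print("strip",onz("scene",(282,252),0.018),"tape",onz("scene",(266,222),.019),"meter",onz("scene",(317,158),.04),"mug",onz("scene",(412,264),.09))
print("tray corner near", onz("side",(220,290),.1), onz("side",(435,292),.1), onz("scene",(208,148),.0),onz("scene",(293,135),.0))
E
```

```text
guard [ 0.426  -0.1569  0.172 ] [ 0.449  -0.2925  0.172 ]
side [ 0.4485 -0.2823  0.172 ] [ 0.4234 -0.1454  0.172 ]
bar [0.5728 0.1312 0.094 ] [ 0.5372 -0.0427  0.094 ]
side [ 0.5335 -0.0324  0.094 ] [0.5703 0.1384 0.094 ]
pad end [0.3465 0.2418 0.081 ] [0.3495 0.283  0.081 ] [0.3499 0.2631 0.081 ]
rack scene base L,R [ 0.3923 -0.1446  0.006 ] [ 0.4217 -0.3093  0.006 ]
side cheeks [0.4628 0.2445 0.07  ] [0.4318 0.244  0.07  ] [0.466  0.2863 0.07  ]
strip [ 0.3678 -0.0663  0.018 ] tape [0.3768 0.0533 0.019 ] meter [0.6398 0.2274 0.04  ] mug [ 0.5834 -0.3003  0.09  ]
tray corner near [0.7256 0.3335 0.1   ] [0.3145 0.3329 0.1   ] [0.3579 0.5198 0.    ] [0.665  0.4519 0.    ]
```

arm_command(rows=[[[85,0,0,1,0],[85,0,0,1,0],[85,0.5,-0.8,0.2,0],[85,0.5,-0.8,0.2,0],[85,0.5,-0.8,0,0],[85,0.5,-0.8,0,0],[85,0.5,-0.8,0,-1],[85,0,-1,0,-1],[85,0,-0.4,0,-1],[85,0,0,0,0]]])

```text
t: 1.4
eef_pos: [0.4231, 0.2914, 0.3436]
tool_rot: [0.0, 0.324, 0.946, 0.0]
contact_force: [-0.4, 0.7, 0.5]
gripper_width: 0.993
grasp_force: 0.0
```

Run:
```python
from h import *
import pickle
st();p,im=snap("wrist","pics/w1.png");pickle.dump(p,open("w1.pkl","wb"))
```

```text
t 1.4 tcp [0.4231 0.2914 0.3436] y-axis [0.613 0.79  0.   ] z [ 0.  0. -1.] F [-0.4  0.7  0.5] w 0.993 gf 0.0 q [-0.91  0.09  0.2   1.75 -0.02  1.3   0.21]
```

View pics/w1.png

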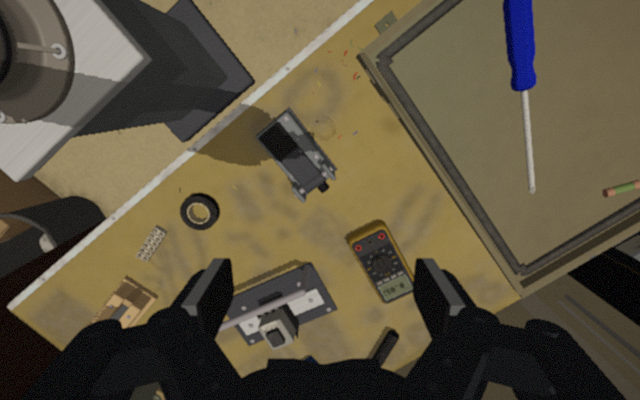

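The wrist view shows the station with its black pad (~280,137), the bar running (222,328)–(322,292), and the rack's corner at (125,300). I'll measure the pad while moving on to the guard.

Run:
```python
from h import *
import pickle
np.set_printoptions(precision=4,suppress=True)
p=pickle.load(open("w1.pkl","rb"));im=cv2.imread("pics/w1.png")
m=np.zeros(im.shape[:2],np.uint8);s=im[100:200,250:340].max(2)<45;m[100:200,250:340]=s*255
c=max(cv2.findContours(m,0,2)[0],key=cv2.contourArea);r=cv2.minAreaRect(c);print(r)
b=cv2.boxPoints(r);print(b)
for q in b: print(onz(0,q,.08,p))
print("rect centre",onz(0,r[0],.078,p))
```

```text
((281.5352783203125, 146.04116821289062), (44.145347595214844, 26.140121459960938), 49.398704528808594)
[[257.247  137.7882]
 [277.0941 120.7765]
 [305.8235 154.2941]
 [285.9765 171.3059]]
[0.3475 0.2356 0.08  ]
[0.3469 0.2719 0.08  ]
[0.4062 0.2741 0.08  ]
[0.4079 0.2366 0.08  ]
rect centre [0.3767 0.2543 0.078 ]
```

arm_command(rows=[[[50,0,-1,0,-1],[50,0,-1,0,-1],[50,0,-1,0,-1],[50,0,-1,0,-1],[50,0,-1,0,-1],[50,0,-1,0,-1],[50,0,-1,0,-1],[50,0.2,-1,0,-1],[50,0,0,0,-1],[50,0,0,0,-0.3]]])

```text
t: 2.7
eef_pos: [0.4356, -0.1856, 0.3432]
tool_rot: [0.0, 0.644, 0.765, -0.0]
contact_force: [-0.2, 0.8, 0.9]
gripper_width: 0.581
grasp_force: 0.0
```

Run:
```python
from h import *
import pickle
st();p,im=snap("wrist","pics/w2.png");pickle.dump(p,open("w2.pkl","wb"));snap("scene","pics/s2.png")
```

```text
t 2.7 tcp [ 0.4356 -0.1856  0.3432] y-axis [ 0.985  0.172 -0.001] z [-0.    -0.001 -1.   ] F [-0.2  0.8  0.9] w 0.581 gf 0.0 q [-0.45 -0.01  0.73  1.85  0.01  1.3   0.45]
```

View pics/w2.png

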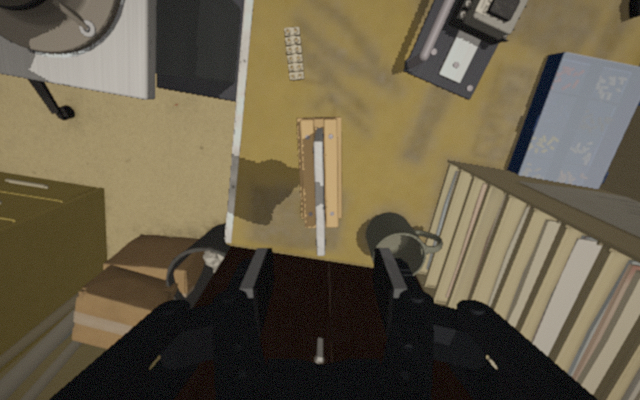

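Directly above the rack, the guard's bright top edge runs (319,~128)→(321,255), nearly along the image column. I'll measure it.

Run:
```python
from h import *
import pickle
np.set_printoptions(precision=4,suppress=True)
p=pickle.load(open("w2.pkl","rb"));im=cv2.imread("pics/w2.png")
hsv=cv2.cvtColor(im,cv2.COLOR_BGR2HSV)
sub=hsv[110:270,305:335]
m=((sub[...,1]<70)&(sub[...,2]>110)).astype(np.uint8)*255
c=max(cv2.findContours(m,0,2)[0],key=cv2.contourArea)+[305,110]
r=cv2.minAreaRect(c);b=cv2.boxPoints(r);print(r,b.tolist())
for y in range(120,262,10):
    xs=np.where(m[y-110])[0]+305; print(y,xs.min() if len(xs) else None,xs.max() if len(xs) else None,im[y,316:325:2].mean(1))
E=p["extrinsics"];print(np.round(E,3).tolist())
for q in b: print(onz(0,q,.172,p))
```

```text
((319.1813659667969, 197.9822998046875), (114.19524383544922, 10.07452392578125), 88.51213073730469) [[312.66326904296875, 141.03472900390625], [322.734375, 140.77313232421875], [325.699462890625, 254.92987060546875], [315.62835693359375, 255.19146728515625]]
120 None None [146.3333 144.6667 145.     140.     129.    ]
130 None None [ 92.3333  86.      83.6667  85.6667 126.3333]
140 None None [ 98.6667 100.     104.      87.6667 127.3333]
150 314 322 [190.     190.     192.     140.6667 117.3333]
160 314 322 [187.     189.     193.     145.6667 109.6667]
170 314 323 [184.     186.3333 190.6667 161.6667  95.3333]
180 314 323 [181.     186.3333 188.     170.6667  93.    ]
190 315 322 [116.6667 125.     123.3333 112.3333  88.    ]
200 315 322 [118.6667 123.     121.3333 111.3333  82.3333]
210 315 324 [159.     187.6667 189.6667 178.6667 109.3333]
220 316 324 [141.6667 183.3333 185.6667 181.     126.    ]
230 315 325 [146.6667 180.3333 180.     182.     139.6667]
240 316 324 [115.6667 181.3333 183.     186.3333 137.3333]
250 317 324 [116.6667 174.6667 181.3333 180.     141.3333]
260 None None [23.3333 25.     45.     49.6667 71.3333]
[[0.985, 0.164, 0.053, 0.422], [0.172, -0.936, -0.306, -0.107], [-0.001, 0.31, -0.951, 0.517], [0.0, 0.0, 0.0, 1.0]]
[ 0.4186 -0.1549  0.172 ]
[ 0.4293 -0.1527  0.172 ]
[ 0.4568 -0.2887  0.172 ]
[ 0.4447 -0.2912  0.172 ]
```

arm_command(rows=[[[50,0.03,-0.58,0,0.2],[50,0,0,-0.9,0],[50,0,0,-0.9,0],[50,0,0,-0.9,0],[50,0,0,-0.5,0],[50,0,0,-0.34,0],[50,0,0,0,0],[0,0,0,0,0],[0,0,0,0,0],[0,0,0,0,0]]], newtons=40)

```text
t: 4.05
eef_pos: [0.4375, -0.2214, 0.132]
tool_rot: [0.001, 0.638, 0.77, 0.001]
contact_force: [-0.8, 1.3, 5.8]
gripper_width: 0.098
grasp_force: 41.1
```

Run:
```python
from h import *
st()
```

```text
t 4.05 tcp [ 0.4375 -0.2214  0.132 ] y-axis [0.982 0.186 0.002] z [ 0.002 -0.    -1.   ] F [-0.8  1.3  5.8] w 0.098 gf 41.1 q [-0.27  0.31  0.74  2.09 -0.29  0.83  0.83]
```

arm_command(rows=[[[0,0,0,0.5,0],[0,0,0,0.5,0],[0,0,0,0.8,0],[0,0,0,0.8,-0.5],[0,0,0.8,0,-1],[0,0,1,0,-1],[0,0,1,0,-1],[0,0.2,0.8,0,-1],[0,0,0,0,-0.4],[0,0,0,0,0]]])

```text
t: 5.3
eef_pos: [0.4481, -0.0061, 0.2868]
tool_rot: [0.0, 0.776, 0.631, -0.0]
contact_force: [0.3, -0.7, -1.4]
gripper_width: 0.1
grasp_force: 40.2
```

Run:
```python
from h import *
import pickle
st();p,im=snap("wrist","pics/w3.png");pickle.dump(p,open("w3.pkl","wb"));snap("scene","pics/s3.png");snap("side","pics/d3.png")
a=cv2.imread("pics/w3.png");b=cv2.imread("pics/w1.png");s=cv2.imread("pics/s3.png");d=cv2.imread("pics/d3.png");s0=cv2.imread("pics/scene0.png")
c=lambda im,x,y,w,h,s:cv2.resize(im[y:y+h,x:x+w],None,fx=s,fy=s,interpolation=cv2.INTER_CUBIC)
cv2.imwrite("pics/c3.png",np.vstack([np.hstack([cv2.resize(a,(400,250)),c(b,215,255,133,83,3)[:249].copy() if 0 else cv2.resize(b[255:338,215:348],(400,250))]),np.hstack([c(s,250,140,133,100,3),c(d,250,140,133,100,3)]).copy()[:, :798]]) if 0 else cv2.resize(a,(640,400)))
t=np.zeros((600,800,3),np.uint8)
t[:300,:400]=cv2.resize(s[140:260,240:400],(400,300));t[:300,400:]=cv2.resize(d[140:260,240:400],(400,300))
t[300:,:400]=cv2.resize(b[250:340,215:335],(400,300));t[300:550,400:]=cv2.resize(a,(400,250))
cv2.imwrite("pics/c3.png",t)
```

```text
t 5.3 tcp [ 0.4481 -0.0061  0.2868] y-axis [ 0.979 -0.204 -0.   ] z [-0. -0. -1.] F [ 0.3 -0.7 -1.4] w 0.1 gf 40.2 q [-0.71 -0.02  0.59  1.98  0.01  1.17 -0.33]
```

View pics/c3.png

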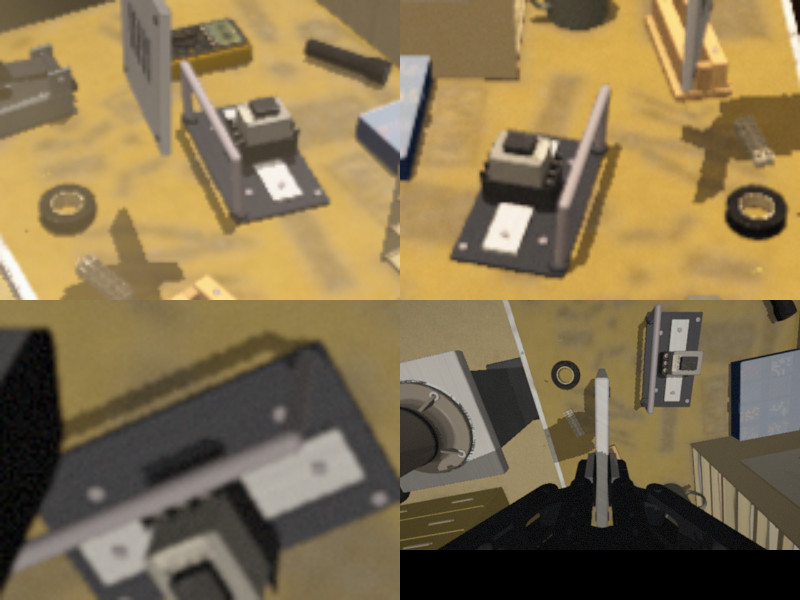

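The guard is held square and clear of everything. In the wrist view w3 (lower right panel) the whole bar is visible, from about (413,16) to (400,179) in full-image pixels. I'll fit its edges.

Run:
```python
from h import *
import pickle
np.set_printoptions(precision=4,suppress=True)
p=pickle.load(open("w3.pkl","rb"));im=cv2.imread("pics/w3.png")
for y in (40,100,160): print(y,im[y,390:425].tolist()[::3])
h=cv2.cvtColor(im,cv2.COLOR_BGR2HSV)[0:200,385:430]
m=((h[...,1]<60)&(h[...,2]>85)).astype(np.uint8)*255
n,l,s,c=cv2.connectedComponentsWithStats(m);k=1+s[1:,4].argmax();print(s[k])
pts=[]
for y in range(200):
    xs=np.where(l[y]==k)[0]
    if len(xs): pts.append((xs.min()+385,xs.max()+386,y))
for q in pts[::12]+pts[-3:]: print(q)
P=np.array(pts,float);P=P[P[:,2]>=P[0,2]+8];P=P[:-10]
mid=np.c_[P[:,:2].mean(1),P[:,2]+.5]
W=np.array([onz(0,q,.09,p) for q in mid]);f=np.polyfit(W[:,1],W[:,0],1);print("theta",np.arctan(-f[0]),f)
print("ends",onz(0,((pts[0][0]+pts[0][1])/2,pts[0][2]),.09,p),onz(0,((pts[-1][0]+pts[-1][1])/2,pts[-1][2]+1),.09,p))
# guard top edge in w3: held
```

```text
40 [[45, 75, 88], [38, 60, 71], [73, 71, 72], [70, 70, 70], [74, 73, 75], [77, 78, 83], [118, 119, 126], [151, 153, 161], [125, 128, 137], [72, 71, 75], [72, 71, 71], [67, 65, 67]]
100 [[57, 81, 95], [73, 72, 74], [71, 70, 73], [69, 72, 71], [103, 104, 111], [133, 135, 144], [140, 144, 153], [89, 92, 98], [21, 25, 23], [25, 23, 28], [37, 38, 43], [131, 141, 147]]
160 [[67, 69, 68], [72, 71, 74], [74, 75, 79], [122, 124, 133], [140, 144, 152], [124, 127, 135], [64, 65, 66], [67, 67, 70], [64, 64, 67], [70, 69, 70], [66, 62, 65], [146, 155, 160]]
[  10    6   26  176 1927]
(np.int64(413), np.int64(415), 6)
(np.int64(407), np.int64(419), 18)
(np.int64(407), np.int64(418), 30)
(np.int64(406), np.int64(417), 42)
(np.int64(405), np.int64(420), 54)
(np.int64(404), np.int64(415), 66)
(np.int64(403), np.int64(414), 78)
(np.int64(402), np.int64(413), 90)
(np.int64(401), np.int64(412), 102)
(np.int64(400), np.int64(411), 114)
(np.int64(400), np.int64(410), 126)
(np.int64(399), np.int64(409), 138)
(np.int64(398), np.int64(408), 150)
(np.int64(397), np.int64(407), 162)
(np.int64(396), np.int64(405), 174)
(np.int64(396), np.int64(405), 179)
(np.int64(397), np.int64(404), 180)
(np.int64(398), np.int64(403), 181)
theta -0.20117925376330878 [0.2039 0.5459]
ends [0.5741 0.1394 0.09  ] [ 0.5364 -0.0446  0.09  ]
```

arm_command(rows=[[[0,0.5,0.5,0,0],[0,0.4,0.4,0,0],[0,0.155,0.13,0,0],[0,0,0,-0.7,0],[0,0,0,-0.7,0],[0,0,0,-0.7,0],[0,0,0,-0.4,0],[0,0,0,-0.15,0],[0,0,0,0,0],[0,0,0,0,0]]])

```text
t: 6.7
eef_pos: [0.5127, 0.0563, 0.1291]
tool_rot: [0.0, 0.776, 0.631, 0.001]
contact_force: [-0.0, -0.1, -1.1]
gripper_width: 0.099
grasp_force: 40.2
```

Run:
```python
from h import *
import pickle
st()
for n in("scene","side"): snap(n,f"pics/{n}4.png")
s=cv2.imread("pics/scene4.png");d=cv2.imread("pics/side4.png")
cv2.imwrite("pics/c4.png",np.hstack([cv2.resize(s[130:250,260:380],(400,400)),cv2.resize(d[130:250,250:370],(400,400))]))
```

```text
t 6.7 tcp [0.5127 0.0563 0.1291] y-axis [ 0.979 -0.204  0.002] z [ 0.002  0.001 -1.   ] F [-0.  -0.1 -1.1] w 0.099 gf 40.2 q [-0.67  0.33  0.53  2.03 -0.22  0.83 -0.21]
```

View pics/c4.png

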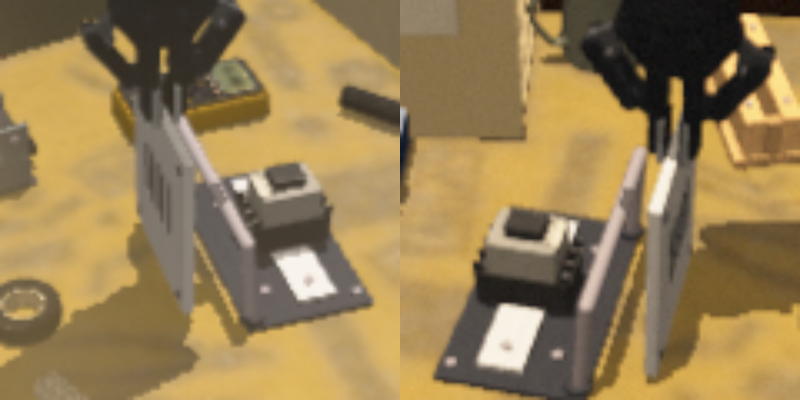

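The guard stands upright just in front of the bar, parallel to it. Now I'll lower it onto the desk.

arm_command(rows=[[[0,-0.02,-0.01,-0.05,0],[0,0,0,-0.03,0],[0,0,0,-0.02,0],[0,0,0,-0.02,0],[0,0,0,-0.02,0],[0,0,0,0,0],[0,0,0,0,0],[0,0,0,0,0],[0,0,0,0,0],[0,0,0,0,0]]])

```text
t: 8.05
eef_pos: [0.5111, 0.0559, 0.12]
tool_rot: [0.0, 0.776, 0.631, 0.001]
contact_force: [-0.3, -0.5, 5.9]
gripper_width: 0.096
grasp_force: 41.1
```

arm_command(rows=[[[26,0,0,0,0],[26,0,0,0,0],[26,0,0,0,0],[26,0.08,-0.016,0,0],[26,0.08,-0.016,0,0],[26,0.08,-0.016,0,0],[26,0.08,-0.016,0,0],[26,0.08,-0.016,0,0],[26,0.08,-0.016,0,0],[26,0,0,0,0]]], newtons=20)

```text
t: 9.3
eef_pos: [0.5398, 0.05, 0.1195]
tool_rot: [0.0, 0.776, 0.631, 0.0]
contact_force: [0.4, -0.2, 0.6]
gripper_width: 0.309
grasp_force: 0.1
```

Run:
```python
from h import *
import pickle
st()
for n in("scene","side"): snap(n,f"pics/{n}5.png")
s=cv2.imread("pics/scene5.png");d=cv2.imread("pics/side5.png")
cv2.imwrite("pics/c5.png",np.hstack([cv2.resize(s[130:250,260:380],(400,400)),cv2.resize(d[130:250,250:370],(400,400))]))
```

```text
t 9.3 tcp [0.5398 0.05   0.1195] y-axis [ 0.979 -0.204  0.   ] z [ 0. -0. -1.] F [ 0.4 -0.2  0.6] w 0.309 gf 0.1 q [-0.62  0.39  0.52  1.98 -0.26  0.84 -0.17]
```

View pics/c5.png

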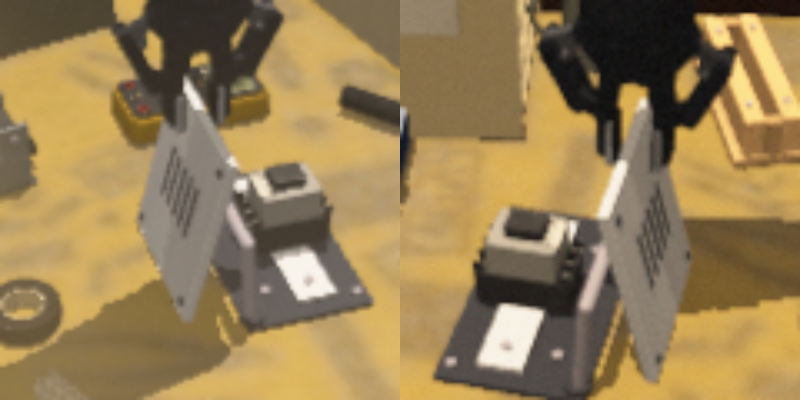

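The guard is tipped about 11° with its lower edge in place, so I'll keep going to the bar.

arm_command(rows=[[[26,0.07,-0.014,0,0],[26,0.07,-0.014,0,0],[26,0.07,-0.014,0,0],[26,0.06,-0.012,0,0],[26,0.03,-0.006,0,0],[26,0.03,-0.006,0,0],[26,0.03,-0.006,0,0],[26,0,0,0,0],[26,0,0,0,0],[26,0,0,0,0]]])

```text
t: 10.65
eef_pos: [0.5609, 0.0459, 0.1195]
tool_rot: [-0.0, 0.776, 0.631, 0.0]
contact_force: [-0.6, -0.4, -0.2]
gripper_width: 0.309
grasp_force: 0.0
```

Run:
```python
from h import *
import pickle
st()
for n in("scene","side"): snap(n,f"pics/{n}6.png")
s=cv2.imread("pics/scene6.png");d=cv2.imread("pics/side6.png")
cv2.imwrite("pics/c6.png",np.hstack([cv2.resize(s[130:250,260:380],(400,400)),cv2.resize(d[130:250,250:370],(400,400))]))
```

```text
t 10.65 tcp [0.5609 0.0459 0.1195] y-axis [ 0.979 -0.204 -0.   ] z [-0.  0. -1.] F [-0.6 -0.4 -0.2] w 0.309 gf 0.0 q [-0.59  0.42  0.52  1.93 -0.27  0.86 -0.14]
```

arm_command(rows=[[[60,0,0,0,0],[60,0,0,0,0],[60,0,0,0,0],[60,0,0,0.3,0],[60,0,0,0.6,0],[60,0,0,0.9,0],[60,0,0,0.9,0],[60,-0.8,0,0.4,0],[0,-0.8,0.3,0,0],[0,-0.5,0.5,0,0]]])

```text
t: 12.0
eef_pos: [0.4336, 0.093, 0.3071]
tool_rot: [-0.0, 0.777, 0.63, 0.001]
contact_force: [0.1, 1.6, 0.4]
gripper_width: 0.28
grasp_force: 0.0
```

Run:
```python
from h import *
import pickle
st()
for n in("scene","side"): snap(n,f"pics/{n}7.png")
p,_=snap("wrist","pics/w7.png");pickle.dump(p,open("w7.pkl","wb"))
s=cv2.imread("pics/scene7.png");d=cv2.imread("pics/side7.png");w=cv2.imread("pics/w7.png")
t=np.zeros((600,800,3),np.uint8)
t[:360,:400]=cv2.resize(s[150:240,290:390],(400,360));t[:360,400:]=cv2.resize(d[160:250,250:350],(400,360))
t[360:,:384]=cv2.resize(w,(384,240))
t[360:,400:]=cv2.resize(s[150:210,215:315],(400,240))
cv2.imwrite("pics/c7.png",t)
```

```text
t 12.0 tcp [0.4336 0.093  0.3071] y-axis [ 0.979 -0.206  0.001] z [ 0.002  0.002 -1.   ] F [0.1 1.6 0.4] w 0.28 gf 0.0 q [-0.86 -0.04  0.5   1.96  0.02  1.22 -0.58]
```

View pics/c7.png

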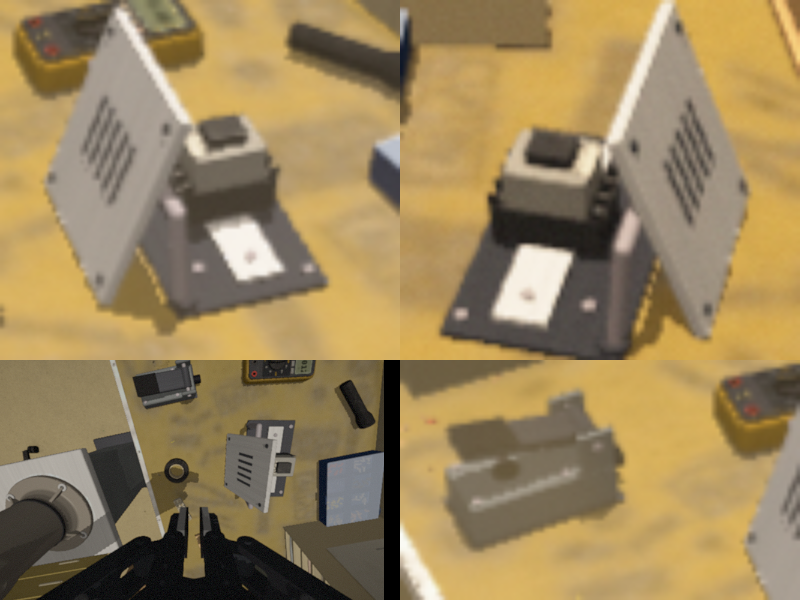

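The guard leans on the bar, released. Its robot-side face corners are visible in both views, so I'll triangulate them and measure the pad edge in w7.

Run:
```python
from h import *
import pickle
np.set_printoptions(precision=4,suppress=True)
x=np.array([.979,-.2016]);y=np.array([.2016,.979]);B=np.array([.5548,.0476])
C={}
for k,a,b in(("T+",(319.5,152.5),(302.5,195.7)),("T-",(334.5,182.5),(318,162)),("B+",(302,195.5),(325.7,243.7)),("B-",(317,225.7),(336.3,207.5))):
    q=tri([("scene",a),("side",b)]);d=q[:2]-B;C[k]=q;print(k,q,"stand rel bar",d@x,d@y)
u=(C["T+"]+C["T-"]-C["B+"]-C["B-"])/2;print("len",np.linalg.norm(u),"tilt",np.degrees(np.arctan2(u[:2]@x,u[2])))
v=(C["T+"]+C["B+"]-C["T-"]-C["B-"])/2;print("w",np.linalg.norm(v),"yaw",np.arctan2(-v[0],v[1]))
p=pickle.load(open("w7.pkl","rb"));im=cv2.imread("pics/w7.png")
o=(im[0:80,215:340].max(2)<48).astype(np.uint8)*255
for c in sorted(cv2.findContours(o,0,2)[0],key=cv2.contourArea)[-3:]:
    r=cv2.minAreaRect(c+[215,0]);print(r,[onz(0,q,.08,p)[:2] for q in cv2.boxPoints(r)])
```

```text
T+ [0.5789 0.112  0.1491] stand rel bar 0.010631528692417423 0.06796114825638733
T- [ 0.5463 -0.022   0.1454] stand rel bar 0.005725041176854771 -0.06984433845191633
B+ [0.5249 0.1223 0.0025] stand rel bar -0.0442997581313841 0.06707219087537165
B- [ 0.4982 -0.0127  0.0013] stand rel bar -0.04322072963891734 -0.0704259431902527
len 0.15435568092073854 tilt 19.664223202416835
w 0.1377498189491648 yaw -0.21698735390838791
((327.87835693359375, 32.27027893066406), (14.302711486816406, 10.52153491973877), 80.53767395019531) [array([0.4615, 0.2499]), array([0.4734, 0.2493]), array([0.4734, 0.2346]), array([0.4613, 0.2352])]
((283.67559814453125, 67.81951141357422), (7.473203659057617, 85.76724243164062), 77.90524291992188) [array([0.358, 0.22 ]), array([0.4593, 0.2195]), array([0.4596, 0.2114]), array([0.3576, 0.2118])]
((254.80935668945312, 39.52758026123047), (34.90398406982422, 61.110836029052734), 78.90628051757812) [array([0.3493, 0.2703]), array([0.4191, 0.2683]), array([0.4184, 0.2325]), array([0.3465, 0.2341])]
```

The guard measures 19.7° tilt, about 1 mm off centre, and square. Next I'll move above the pad (0.369, 0.253) with the fingers shut.

arm_command(rows=[[[0,-0.2,0.8,0,0.5],[0,-0.3,0.8,0,0.5],[0,-0.3,0.7,0,0.5],[0,-0.2,0.37,0,0.5],[0,-0.08,0,-0.6,0.5],[0,0,0,-0.8,0],[0,0,0,-0.8,0],[0,0,0,-0.7,0],[0,0,0,-0.5,0],[0,0,0,0,0]]])

```text
t: 13.4
eef_pos: [0.37, 0.2519, 0.1002]
tool_rot: [0.001, 0.709, 0.705, -0.002]
contact_force: [-0.0, -0.5, 0.3]
gripper_width: 0.003
grasp_force: 0.0
```

Run:
```python
from h import *
import pickle
np.set_printoptions(precision=4,suppress=True)
st()
for n in("scene","side"): snap(n,f"pics/{n}8.png")
```

```text
t 13.4 tcp [0.37   0.2519 0.1002] y-axis [ 1.    -0.007 -0.002] z [-0.002 -0.004 -1.   ] F [-0.  -0.5  0.3] w 0.003 gf 0.0 q [-1.    0.25  0.3   2.19 -0.11  0.72 -0.63]
```

arm_command(rows=[[[0,0,0,-0.1,0],[0,0,0,-0.1,0],[0,0,0,-0.1,0],[0,0,0,-0.07,0],[0,0,0,-0.05,0],[0,0,0,-0.03,0],[0,0,0,0,0],[0,0,0,0,0],[0,0,0,0,0],[0,0,0,0,0]]])

```text
t: 14.75
eef_pos: [0.3702, 0.2541, 0.0746]
tool_rot: [-0.0, 0.709, 0.705, 0.0]
contact_force: [0.0, -0.2, -0.4]
gripper_width: -0.004
grasp_force: 0.0
```

arm_command(rows=[[[0,0,0,-0.02,0],[0,0,0,-0.02,0],[0,0,0,-0.02,0],[0,0,0,0,0],[0,0,0,0,0],[0,0,0,0,0],[0,0,0,0,0],[0,0,0,0,0],[0,0,0,0,0],[0,0,0,0,0]]])

```text
t: 16.0
eef_pos: [0.3701, 0.254, 0.0709]
tool_rot: [-0.0, 0.709, 0.705, 0.0]
contact_force: [-0.4, 0.1, 0.3]
gripper_width: 0.003
grasp_force: 0.0
```

Run:
```python
from h import *
import pickle
np.set_printoptions(precision=4,suppress=True)
st()
for n in("scene","side"):
    p,im=snap(n,f"pics/{n}9.png")
    a=cv2.imread(f"pics/{n}7.png").astype(int)
    E=np.linalg.inv(p["extrinsics"])
    for P in((.347,.235,.081),(.347,.271,.081),(.369,.253,.078),(.37,.253,.07)):
        c=p["K"]@(E@[*P,1])[:3];print(n,P,(c[:2]/c[2]).round(1))
# dark mask crops as text: side, new vs old
for f in("side7","side9"):
    g=cv2.imread(f"pics/{f}.png")[245:292:2,385:425:1].max(2)
    print(f);print("\n".join("".join("#" if v<45 else "+" if v<80 else "." for v in r) for r in g))
```

```text
t 16.0 tcp [0.3701 0.254  0.0709] y-axis [ 1.    -0.005  0.   ] z [ 0.  0. -1.] F [-0.4  0.1  0.3] w 0.003 gf 0.0 q [-0.99  0.3   0.29  2.21 -0.14  0.65 -0.6 ]
scene (0.347, 0.235, 0.081) [229.9 172.7]
scene (0.347, 0.271, 0.081) [225.7 166.4]
scene (0.369, 0.253, 0.078) [234.9 168.2]
scene (0.37, 0.253, 0.07) [235.5 170.3]
side (0.347, 0.235, 0.081) [408.8 258.8]
side (0.347, 0.271, 0.081) [411.5 272.3]
side (0.369, 0.253, 0.078) [399.5 266.3]
side (0.37, 0.253, 0.07) [398.5 268.7]
side7
........................................
........................................
........................................
........................................
........................................
........................................
........................................
........................................
...................+++++................
....###################+................
...+####################................
..++####################+...............
..++#####################...............
+...+####################+..............
....+####################+......
[... 667 characters left out ...]
...
............##+..+#..+##................
............++...#+..###................
....##########++##+++###+...............
+++#####################+...............
++#######################...............
+++######################+..............
....+######+##############..............
....+#####################..............
....+#####+++++++++#+##+#++.............
+++++++######+++++++++++................
+##########+............................
.+#########+............................
...+++##++..............................
........................................
........................................
........................................
........................................
```

Run:
```python
from h import *
import pickle
np.set_printoptions(precision=4,suppress=True)
p1=pickle.load(open("w1.pkl","rb"));p7=pickle.load(open("w7.pkl","rb"))
im=cv2.imread("pics/w7.png")
r=((254.80935668945312, 39.52758026123047), (34.90398406982422, 61.110836029052734), 78.90628051757812)
b=cv2.boxPoints(r);print(b.tolist())
a1=[(277.1,120.8),(257.2,137.8)]
for q,a,s in zip((b[0],b[3]),a1,((411.2,276),(409.5,261.3))):
    print(tri([(0,q,p7),(0,a,p1)]),tri([(0,q,p7),("side",s)]),tri([(0,a,p1),("side",s)]))
    for z in(.06,.07,.08): print(z,onz(0,q,z,p7)[:2],onz(0,a,z,p1)[:2],onz("side",s,z)[:2])
for f,x,y,w,h in(("side0",385,245,40,46),("scene0",218,150,60,44),("scene9",218,150,60,44)):
    g=cv2.imread(f"pics/{f}.png")[y:y+h,x:x+w].max(2)
    print(f);print("\n".join("".join(" .:-=+*#%@"[::-1][min(9,int(v)//22)] for v in r) for r in g))
```

```text
[[221.46688842773438, 28.281003952026367], [281.4358215332031, 16.522397994995117], [288.1518249511719, 50.77415466308594], [228.18289184570312, 62.53276062011719]]
[0.3473 0.2713 0.0743] [0.3466 0.2725 0.0707] [0.346  0.2703 0.0681]
0.06 [0.3444 0.2751] [0.3463 0.2688] [0.3432 0.2641]
0.07 [0.3469 0.2727] [0.3466 0.2703] [0.346  0.2719]
0.08 [0.3493 0.2703] [0.3469 0.2719] [0.3488 0.2797]
[0.3468 0.2347 0.0785] [0.3445 0.2352 0.0731] [0.3458 0.2346 0.0733]
0.06 [0.3414 0.2372] [0.3469 0.2307] [0.3405 0.2241]
0.07 [0.344  0.2357] [0.3472 0.2331] [0.3434 0.2325]
0.08 [0.3465 0.2341] [0.3475 0.2355] [0.3462 0.2409]
side0
                                        
                                        
.                                       
                                        
                                        
                                        
                                        
                                        
                                        
                                        
                                      . 
                      
[... 6094 characters left out ...]
================++++-.       
........:========================================++=-.      
.......:-=======================================+++==.      
.......:-======--==============================++++=-.      
 .......-+===================================++++=-..       
    ....:=+================================+=====-....      
       ..:======================================-......     
        ..-============================---------......      
      ....-=+=======================---.  :...........      
      ...-==++=====================-.       .........      .
     ..-=-=-====================-::          .......     ...
  ...--=======+=========++===-::.                       ....
```

The scene picture shows desk between the fingertips (~(235,162)) and the paddle, so the tips are still above the pad and higher than the TCP reading suggests. I'll locate the tip.

Run:
```python
from h import *
np.set_printoptions(precision=4,suppress=True)
p=cams.camera_params("side");E=np.linalg.inv(p["extrinsics"])
for z in(.07,.08,.09,.1,.11):
    P=onz("scene",(235,162),z);c=p["K"]@(E@[*P,1])[:3];print(P,(c[:2]/c[2]).round(1))
g=cv2.imread("pics/side9.png")[246:280,385:425].max(2)
print("\n".join(f"{i+246} "+"".join(" .:-=+*#%@"[::-1][min(9,int(v)//12)] for v in r) for i,r in enumerate(g)))
# fully open / shut tip test: earlier scene8 (tcp z .100)
for f in("scene8","scene9"):
    g=cv2.imread(f"pics/{f}.png")[140:172,224:246].max(2)
    print(f);print("\n".join(f"{i+140} "+"".join(" .:-=+*#%@"[::-1][min(9,int(v)//22)] for v in r) for i,r in enumerate(g)))
```

```text
[0.384  0.2944 0.07  ] [394.4 284.7]
[0.38   0.2805 0.08  ] [396.1 276.1]
[0.3761 0.2666 0.09  ] [397.7 267.7]
[0.3722 0.2527 0.1   ] [399.4 259.3]
[0.3682 0.2388 0.11  ] [401. 251.]
246    *######%%%%%%%%%%%%%%%%%#%%%%%%%%%%%.
247     +#####%%%%%%%%%%%%%%%%%#%%%%%##%%%. 
248      *%##+-%%%%%%%#%%%%%%%%%%+:*%%#%.   
249        :   *#%%%%%%#%%%%%%#:    #%*:    
250            *%%%%%%##*+%%%%=             
251            %%%%#*=-*=.=%%+              
252            %%%%*-::#=.-#%=              
253           .%#%#+::-#-:-#%-              
254           .%%%#+.:=*-:=%#-              
255           .##%*=.:**::+%*:              
256            ##%*:.:#+.:*#+.              
257            %%%+::-#+.-##=               
258            %%%+::=#=:=%#-               
259            -%#+.:+*-:=%*:               
260             -=-.:*+::+%*:               
261             ==:.-#+.:#%*:               
262     .=-==*###+::-#-.:#%#-               
263    :%##%#%%%#*++*#+=+%%#=               
264 -++*%%%%%#%%%%%%%%#%%%%%=               
265 ****%%%%%#%#%%%##%%%#%%%+.              
266 ****%#%%%%%%%
[... 1654 characters left out ...]
46 ++++++++++++++++++++++
147 ++++++++++++++++++++++
148 ++++++++++++++++===+++
149 ++++++++++++++++++++++
150 ++++++++++++++==++++++
151 ++++++++++++++++++++==
152 +++++++++++==+++===-..
153 ==++++++==+=++=-:.....
154 ++++++++==+==+=.......
155 ++++=+++==+==++:......
156 ++==-+++==++=++.......
157 =--.:++++=++=++:. ....
158 .....=+++=++=++:.  ...
159 ...  :=++==+===.    ..
160       -++==+==.       
161       .-===+=-.       
162         .---::        
163          ..    ..     
164          .....:--....:
165 .  .....:--=+++++--===
166   .--=++++++++++++====
167   :=+++++++++++++++===
168  ..=++++++++++++++++++
169 ..:=++++++++++++++++++
170 ...-++++++++++++++++++
171 ...:=+++++++++++++++++
```

arm_command(rows=[[[0,0,0,-0.05,0],[0,0,0,-0.05,0],[0,0,0,-0.04,0],[0,0,0,-0.03,0],[0,0,0,0,0],[0,0,0,0,0],[0,0,0,0,0],[0,0,0,0,0],[0,0,0,0,0],[0,0,0,0,0]]])

```text
t: 17.35
eef_pos: [0.3702, 0.2541, 0.0607]
tool_rot: [-0.0, 0.709, 0.705, 0.0]
contact_force: [-0.2, -0.0, 0.0]
gripper_width: 0.001
grasp_force: 0.0
```

arm_command(rows=[[[0,0,0,-0.02,0],[0,0,0,-0.02,0],[0,0,0,-0.02,0],[0,0,0,0,0],[0,0,0,0,0],[0,0,0,0,0],[0,0,0,0,0],[0,0,0,0,0],[0,0,0,0,0],[0,0,0,0,0]]])

```text
t: 18.6
eef_pos: [0.3701, 0.254, 0.0571]
tool_rot: [-0.0, 0.709, 0.705, 0.0]
contact_force: [-1.1, -0.8, -0.0]
gripper_width: -0.002
grasp_force: 0.0
```

Run:
```python
from h import *
st()
for n in("scene","side"): snap(n,f"pics/{n}10.png")
for f,y,x in(("scene10",146,224),("side10",246,385)):
    g=cv2.imread(f"pics/{f}.png")[y:y+28,x:x+34].max(2)
    print(f);print("\n".join(f"{i+y} "+"".join(" .:-=+*#%@"[::-1][min(9,int(v)//(22 if f[1]=="c" else 12))] for v in r) for i,r in enumerate(g)))
```

```text
t 18.6 tcp [0.3701 0.254  0.0571] y-axis [ 1.    -0.005 -0.   ] z [-0.  0. -1.] F [-1.1 -0.8 -0. ] w -0.002 gf 0.0 q [-0.98  0.33  0.28  2.22 -0.15  0.61 -0.59]
scene10
146 +++++++++++++++++++++*+=++++++++++
147 +++++++++++++++++++++*++++++++++++
148 +++++++++++++++++++++++++++++++===
149 ++=+++++++++++++++++++++++====-...
150 +++++++++++++++++++++++===-...... 
151 ++++++++++++++++++++===-.......   
152 +++++++++++++++++=--.........     
153 +++++++++++++++=-.........        
154 +++++++++++++++:............      
155 +++++++++++++++:.............     
156 +++==++++++==++..............     
157 =-:.:++++==+=++:   ..........  .  
158 .....=+++=++=++-.   ....... . .:::
159 ...  -+++==+==+=.    ....   :::--=
160      -+++==+==+=.          .-==+=+
161      -+++==+==++.          .=+++==
162      :=++==++=+=.          .=+++==
163       -+++=++==-.     .....:======
164       .=++=++=---....:---=========
165 .  ....-++==+=+++--===============
166   .-==++++==++++++================
167   :=++++++++++++++++==+=++========
168   :=+++++++++++++++++++++++=======
169 ..:=++++++++++++++++++++++++==
[... 552 characters left out ...]
   . 
256           %%%%#=:-*- -*#+.        
257           %%%%*:.:#+.:#%=         
258          .%%%%+::-#-:-%#-         
259           %%%#=.:+*-:=%*:         
260           %%%#-:-*+::*%*:         
261           #%%*-.-#+.-##*:         
262     .=--=*###+::=#-:-#%#-         
263    :#%%###%#%+::=*-:=%%#=         
264 -++*%#%%%##%#=.:**::*%%#=         
265 ****%%#%%#%#*:.-#+.-#%%#+.        
266 ****#%%#%#%#+:.-#=.:##%#*:        
267 ****#%%%#%%#*==+#*=+%##%#:        
268 ****#%%%%%%%####%#####%%#-        
269 ****#%##*###%%%%%%#%####%=        
270 =--=+##*****##%%%%%%%#%##+        
271 ::--=********#####%%%%%%%*:       
272 :::--**********####%%%%%%*:       
273 :-::-***********#**#*###%#-
```

The fingertips are now nearly at the pad, at about (234,167) in scene and (401,267) in side, so I'll continue slowly.

arm_command(rows=[[[0,0,0,-0.02,0],[0,0,0,-0.02,0],[0,0,0,-0.02,0],[0,0,0,-0.02,0],[0,0,0,-0.02,0],[0,0,0,0,0],[0,0,0,0,0],[0,0,0,0,0],[0,0,0,0,0],[0,0,0,0,0]]])

```text
t: 19.95
eef_pos: [0.3701, 0.254, 0.0511]
tool_rot: [0.0, 0.709, 0.705, 0.0]
contact_force: [0.2, -0.0, 0.5]
gripper_width: 0.003
grasp_force: 0.0
```

arm_command(rows=[[[0,0,0,-0.02,0],[0,0,0,-0.02,0],[0,0,0,-0.02,0],[0,0,0,0,0],[0,0,0,0,0],[0,0,0,0,0],[0,0,0,0,0],[0,0,0,0,0],[0,0,0,0,0],[0,0,0,0,0]]])

```text
t: 21.2
eef_pos: [0.3702, 0.254, 0.0475]
tool_rot: [0.0, 0.709, 0.705, 0.0]
contact_force: [-0.1, 0.5, -1.2]
gripper_width: -0.002
grasp_force: 0.0
```

Run:
```python
from h import *
st()
for n in("scene","side"): snap(n,f"pics/{n}11.png")
for f,y,x in(("scene11",152,220),("side11",254,385)):
    g=cv2.imread(f"pics/{f}.png")[y:y+28,x:x+38].max(2)
    print(f);print("\n".join(f"{i+y} "+"".join(" .:-=+*#%@"[::-1][min(9,int(v)//(18 if f[1]=="c" else 12))] for v in r) for i,r in enumerate(g)))
```

```text
t 21.2 tcp [0.3702 0.254  0.0475] y-axis [ 1.    -0.005  0.   ] z [ 0.  0. -1.] F [-0.1  0.5 -1.2] w -0.002 gf 0.0 q [-0.97  0.35  0.27  2.22 -0.16  0.59 -0.58]
scene11
152 =========================-            
153 =========================.            
154 ======================--:             
155 ====================-.                
156 ===================-                  
157 ===================.                  
158 :::-====-=======-==.                 .
159     .--: -===--=--=:              .::-
160          :===--=--=-            .:-=--
161          .===--=--==            :===:-
162          .-==--==-==            :-----
163           -==--==-==            :-----
164           -===--=--=:     ..:---------
165           :===--=--==::---------------
166        .:-====--=--===----------------
167       .-======--=--============-------
168        -======--=--=============------
169        -======-=================----==
170        :==============================
171        .-===========================--
172         .-===============-===---------
173          :============--
[... 775 characters left out ...]
.:#%%%+.            
266 ****%#%#%#%%*-.-#+:-%%%%*:            
267 *+**#%%%#%%#+::-#-:=%%%%#:            
268 ****###%##%*-.:=*-:=%#%%#-            
269 ****##%%#*%*-.:*+::+%%%%#=            
270 *+=**###**#*+=+#*=+#%%%%%+            
271 =--==*********#%##%%#%%%#*:           
272 ::::-*********#%%%%%#%%%%*:           
273 ::::-**********####%%%%%%#-           
274 :-::-+******#######%######=           
275 :--:-+##***+++++++*****#**-           
276 ----=+****++++++++******+=:           
277 ++++*+********++*+=+==--::.           
278 +*########*+---------:::....          
279 =*###%%%%%#=:::::::::::::...          
280 :=%#%%%%%%#=:::::::::::::...          
281 :-#%%%%%##*=:::::::::::::.....
```

arm_command(rows=[[[0,0,0,-0.02,0],[0,0,0,-0.02,0],[0,0,0,-0.02,0],[0,0,0,-0.01,0],[0,0,0,0,0],[0,0,0,0,0],[0,0,0,0,0],[0,0,0,0,0],[0,0,0,0,0],[0,0,0,0,0]]])

```text
t: 22.55
eef_pos: [0.3702, 0.2541, 0.0433]
tool_rot: [-0.0, 0.709, 0.705, 0.0]
contact_force: [-2.0, 0.2, 2.6]
gripper_width: -0.001
grasp_force: 1.6
```

Run:
```python
from h import *
st()
for n in("scene","side"): snap(n,f"pics/{n}12.png")
for f,y,x in(("scene12",160,220),("side12",260,385)):
    g=cv2.imread(f"pics/{f}.png")[y:y+20,x:x+38].max(2)
    print(f);print("\n".join(f"{i+y} "+"".join(" .:-=+*#%@"[::-1][min(9,int(v)//(18 if f[1]=="c" else 12))] for v in r) for i,r in enumerate(g)))
```

```text
t 22.55 tcp [0.3702 0.2541 0.0433] y-axis [ 1.    -0.005  0.   ] z [ 0.  0. -1.] F [-2.   0.2  2.6] w -0.001 gf 1.6 q [-0.97  0.36  0.27  2.23 -0.17  0.58 -0.58]
scene12
160     .--:.-======--=-            .:-=--
161       .  .===--=--==            :===:-
162          .===--=--==            :--=--
163           -==--==-==            :-----
164           -===--=-==        ..:-------
165           :===--=--=-  ..:------------
166           .===--=--==-----------------
167         ::====--=--===-------==-------
168       .-======--=--============-------
169        -======--==-=============-----=
170        -======--======================
171        :=============================-
172         -======================-------
173          -=================-----------
174          :============----------------
175           -====-------=---------------
176           .--:::..-======-----------:-
177        . ......:--=======----------: .
178       .....:------=======--------::.  
179       .::----------====----------.....
side12
260          #%%%%#=-#=.*%%#-             
261          %%%%*-::#=.-#%*:             
262         :%%%#*::-#-:=#%#:             
263     -=**%%%%#+::=*-:=%%#-             
264   .=%%%%%%%##=::**::+%%#=             
265 **+*%###%#%#*-:-#+.:#%%%+             
266 ****%%%%%%%%*-.-#=::#%%%*:            
267 ****#%##%#%#+::-#-:=%%%%*:            
268 ****#%%%%%%#+::+*::+%%%%#-            
269 ****##%%#%#*-::*+.:*#%%%#=            
270 ****##%%##%+..:#+.-##%%%%=            
271 -=***#%#**#*=-=#+-=%#%##%*.           
272 :-=-=##****#**#####%#%%%#*:           
273 ::::-********###%%%#%%%%%#-           
274 -:::-*#*********###%#%#%%%=           
275 -:::-*****##**####%%######=           
276 ::::-=**++*+=++++++****##*-           
277 =====+**++++++++++****#*#*:           
278 +************++++++=+=---:..          
279 +*#########+---------::::....
```

Contact: the paddle has begun to move, at about 2.6 N.

arm_command(rows=[[[0,0,0,-0.02,0],[0,0,0,-0.02,0],[0,0,0,-0.02,0],[0,0,0,-0.02,0],[0,0,0,-0.02,0],[0,0,0,0,0],[0,0,0,0,0],[0,0,0,0,0],[0,0,0,0,0],[0,0,0,0,0]]])

```text
t: 23.9
eef_pos: [0.3701, 0.254, 0.0373]
tool_rot: [-0.0, 0.709, 0.705, -0.0]
contact_force: [-3.9, 0.0, 5.1]
gripper_width: 0.001
grasp_force: 2.5
```

Run:
```python
from h import *
st()
# sub-pixel vertical shift of the paddle's free-end (right) edge and of its near lower edge, vs released
for n in("scene","side"): snap(n,f"pics/{n}13.png")
p=cams.camera_params("side");E=np.linalg.inv(p["extrinsics"])
for ang in(0,.05,.1,.15,.2,.3):
    a=.15-ang; P=[.449-.102*np.cos(a),.271,.0585+.102*np.sin(a)+.006]
    c=p["K"]@(E@[*P,1])[:3];print(ang,(c[:2]/c[2]).round(2))
def right(f,r0,r1,th):
    g=cv2.imread(f"pics/{f}.png").max(2).astype(float);out=[]
    for y in range(r0,r1):
        row=g[y,400:418];i=next((k for k in range(5,17) if row[k]>th),None);out.append(round(400+i-1+(th-row[i-1])/(row[i]-row[i-1]),2) if i else None)
    return out
for f in("side7","side12","side13"): print(f,right(f,264,280,75))
def low(f,cols,th):
    g=cv2.GaussianBlur(cv2.imread(f"pics/{f}.png"),(0,0),.6).max(2).astype(int);return [g[268:286,c].tolist() for c in cols]
for f in("side7","side12","side13"): print(f,low(f,(402,407),75))
```

```text
t 23.9 tcp [0.3701 0.254  0.0373] y-axis [ 1.    -0.005 -0.   ] z [-0. -0. -1.] F [-3.9  0.   5.1] w 0.001 gf 2.5 q [-0.96  0.37  0.26  2.23 -0.17  0.56 -0.57]
0 [410.82 272.68]
0.05 [410.75 274.22]
0.1 [410.55 275.76]
0.15 [410.23 277.28]
0.2 [409.8  278.79]
0.3 [408.58 281.76]
side7 [np.float64(408.46), np.float64(408.72), np.float64(409.07), np.float64(409.1), np.float64(409.26), np.float64(409.44), np.float64(409.6), np.float64(409.92), np.float64(410.07), np.float64(410.25), np.float64(410.37), np.float64(410.31), np.float64(409.31), np.float64(407.03), np.float64(403.5), np.float64(401.67)]
side12 [np.float64(409.11), np.float64(409.35), np.float64(409.71), np.float64(409.79), np.float64(409.89), np.float64(410.1), np.float64(410.21), np.float64(410.57), np.float64(410.8), np.float64(410.94), np.float64(411.2), np.float64(411.14), np.float64(410.97), np.float64(410.67), np.float64(407.75), np.float64(397.0)]
side13 [np.float64(408.47), np.float64(408.72), np.float64(408.98), np.float64(409.17), np.float64(409.36), np.float64(409.65), np.float64(409.76), np.float64(410.02), np.float64(410.22), np.float64(410.39), np.float64(410.7), np.float64(410.98), np.float64(411.07), np.float64(411.1), np.float64(410.74), np.float64(410.15)]
side7 [[37, 38, 37, 36, 33, 33, 34, 44, 47, 55, 73, 83, 83, 83, 83, 84, 92, 129], [37, 39, 39, 37, 38, 38, 37, 38, 46, 74, 90, 88, 84, 85, 84, 86, 102, 136]]
side12 [[80, 87, 84, 66, 36, 24, 28, 33, 47, 51, 56, 77, 86, 89, 89, 89, 98, 136], [22, 21, 22, 23, 21, 21, 23, 30, 34, 40, 68, 86, 89, 89, 88, 87, 98, 137]]
side13 [[77, 83, 85, 83, 80, 60, 36, 26, 32, 43, 48, 49, 70, 85, 86, 88, 98, 136], [22, 23, 23, 24, 22, 21, 20, 21, 25, 31, 41, 48, 70, 86, 89, 91, 97, 137]]
```

Edge shift (~3.1 of 4.6 rows) and 5.1 N both give a handle angle of about 0.10 rad. It needs another 4 mm or so.

arm_command(rows=[[[0,0,0,-0.02,0],[0,0,0,-0.02,0],[0,0,0,-0.02,0],[0,0,0,0,0],[0,0,0,0,0],[0,0,0,0,0],[0,0,0,0,0],[0,0,0,0,0],[0,0,0,0,0],[0,0,0,0,0]]])

```text
t: 25.25
eef_pos: [0.37, 0.254, 0.0337]
tool_rot: [-0.0, 0.709, 0.705, -0.0]
contact_force: [-3.4, 0.2, 5.2]
gripper_width: -0.002
grasp_force: 3.1
```

Run:
```python
from h import *
st()
def edge(g,c,th=65):
    col=g[:,c]
    for y in range(272,286):
        if col[y]<th<=col[y+1]: e=y+(th-col[y])/(col[y+1]-col[y])
        elif col[y+1]>=th and col[y]>=th: continue
        else: continue
        return round(float(e),2)
F=[];fs=[]
for k in range(4):
    im=cams.read_camera("side")[:,:,::-1];F.append(im.astype(float));fs.append(get_obs()["contact_force"])
cv2.imwrite("pics/side14.png",np.mean(F,0).astype(np.uint8));snap("scene","pics/scene14.png")
print("F",np.mean(fs,0).round(2))
for f in("side7","side12","side13","side14"):
    g=cv2.GaussianBlur(cv2.imread(f"pics/{f}.png"),(0,0),.6).max(2).astype(float);print(f,[edge(g,c) for c in range(400,410)])
# guard still as placed?
for n,r in(("scene",(150,240,290,390)),("side",(160,250,250,350))):
    a=cv2.imread(f"pics/{n}7.png")[r[0]:r[1],r[2]:r[3]].astype(int);b=cv2.imread(f"pics/{n}14.png")[r[0]:r[1],r[2]:r[3]].astype(int)
    print(n,"diff",abs(a-b).mean().round(2))
```

```text
t 25.25 tcp [0.37   0.254  0.0337] y-axis [ 1.    -0.005 -0.   ] z [-0. -0. -1.] F [-3.4  0.2  5.2] w -0.002 gf 3.1 q [-0.96  0.37  0.26  2.23 -0.18  0.56 -0.57]
F [-3.65 -0.05  5.71]
side7 [277.67, 277.71, 277.56, 277.42, 277.41, 277.35, 277.06, 276.68, 276.2, 275.63]
side12 [278.4, 278.5, 278.43, 278.3, 278.22, 278.21, 278.11, 277.89, 277.79, 277.68]
side13 [280.17, 279.84, 279.76, 279.86, 279.86, 279.81, 279.76, 279.77, 279.77, 279.52]
side14 [281.24, 281.22, 281.28, 281.28, 281.29, 281.24, 281.24, 281.32, 281.26, 280.86]
scene diff 0.77
side diff 6.14
```

The paddle's edge now runs flat in the side view (level), the force is about 5.7 N, and the guard is unchanged. Handing in.

```bash
python3 -c "
from station import job;print(job.hand_in())"
```

```text
the job is handed in; nothing more can be done
None
```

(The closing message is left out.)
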